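# Stow the tall tube in the sloped holder

### The arm

A 7-joint arm with a two-finger parallel gripper is mounted at the origin on a cart in front of the work surface, level with it; the furniture and walls round the work are solid. World frame = base frame: x ahead of the robot, y to its left, z up, the work surface at z = 0. Lengths are in m, angles in rad, forces in N, time in s.
With the tool pointing down it reaches from about 0.4 to 0.875 m from the base axis. Payload 6.5 kg.
Tool frame: the origin (TCP) lies midway between the tips of the shut fingers; the grasp point (between the pads) lies 19 mm behind it; z points along the fingers, y is the direction in which the jaws open and shut (so a half turn about z gives the same grasp; the last joint's range is limited). The gripper opens to 85 mm and grips with 20 to 120 N. Pads are 22 mm wide; open, the fingers measure 114 mm over their backs; the gripper's body (76 mm by 85 mm) begins 54 mm behind the grasp point. The pads swing forward as they close: fully open they stand 13 mm farther back than shut.
Start: joints at [1.163, 0.536, -0.004, 1.538, 0.003, 1.067, -0.071], TCP at [0.218, -0.612, 0.231] pointing down, gripper open.
Joint ranges: [-2.7, 2.7], [-0.37, 2.16], [-1.27, 1.26], [0.24, 2.4], [-1.31, 4.45], [0.19, 1.91], [-2.76, 2.76]. Speed limits (rad/s): [2.39, 2.39, 3.14, 3.14, 3.14, 3.14, 3.14].

### API

Orientations are given as a 3x3 rotation matrix whose columns are the frame's x, y, z axes.
In Python, from cell import r, vision, order gives the robot as it stands.
- The arm moves only by the tool carry_out, never from a script. Its argument "series" is one flat list of numbers, 5 for each row, row after row: the shift along the tool's x, y, z in cm, then the turn about the tool's z in rad, then the opening, from 0 (shut) to 1 (fully open). In form: [dx, dy, dz, spin, claw, dx, dy, dz, spin, claw, ...]. A call has 1 to 20 rows; each row is the pose to reach, as a shift and turn from the pose commanded when the call began, along the tool's axes at that moment; what a row does not reach only later rows make up. A row lasts 1/8 s, in which the tool goes at most 62.5 mm and 10.7 degrees, less where a joint would pass 70% of its speed; a pose out of reach is approached as far as the arm can. A call with a gripper value outside its range is refused whole. The fingers move at their own pace and stop on an object; "squeeze" is the grip in N (left out, the last holds). Time passes only in rows, so rows that repeat a pose let the fingers close. It gives the time, the measured TCP pose, the force and the opening at its end, in the units of the state.
- r.read_state(): the state, without advancing time (a new reading comes with each control period).
- vision.snapshot(name): name is "scene" or "top"; returns the picture (480x640x3 uint8, red, green, blue); there is no depth.
- vision.camera_model(name): a dict with "fov_y" (degrees; the focal length in pixels is half the picture's height over the tangent of half this angle, whatever the lens; pixels are square), "cx", "cy" (the principal point, pixels), "eye" and "attitude" of the camera in the world. Camera axes: x right, y up, looking along -z (the intrinsics and any distortion apply to the point x, -y, -z); pixel columns grow to the right and rows downward; lengths in m; the calibration is good to about 2 mm. A picture is of the moment at which its call begins. camera_model takes no time and is no camera call.
- order.sign_off(): hands the job in, once; it reports no verdict.
The state is a dict: "clock": time; "joint_positions": joint angles; "qd": joint speeds; "tau": joint torques, N m; "position": TCP position; "tool_rot": TCP orientation; "force": force on the tool from outside, world axes, zero at the start; "torque": the same for the moment, N m; "grip_width": finger opening in m.
Only numpy, scipy, OpenCV 4.12 (cv2) and the standard library are available. Lean on these libraries where they do the work, as an engineer would, in place of code of your own. Each camera call takes 0.05 s, during which the arm holds its last target. There are 200 camera calls.

### The job

Take the tallest of the three closed metal tubes out of the upright wooden block and stow it, foot first, in the sloped black holder so that it goes fully home, then let go of it. Two of the holder's three places have an old stopper stuck deep inside, hard to see, on which a tube stands about 25 mm proud: find by feel the place where it goes all the way down. Leave the two shorter tubes standing in their holes.

Things in the scene. Friction and masses are not known exactly. Their poses are not given: they have to be found in the camera images.
- tube_tall: the tallest tube: closed aluminium tube, diameter 18 mm, length 125 mm, dark rings round the cap at its top end; foot chamfered (3 mm wide, 4 mm high). Origin at the centre of its foot, z along the tube to the cap. About 50 g. At the start it stands in one of the block's holes, 77 mm of it above the block's top
- tube_mid: bystander tube of the same make, diameter 18 mm, length 95 mm, standing in the block; origin at the centre of its foot, z to its cap
- tube_short: bystander tube of the same make, diameter 18 mm, length 80 mm, standing in the block; origin at the centre of its foot, z to its cap
- upright_block: fixed wooden block, 160 mm (its x) by 46 mm (its y) by 55 mm high, with three upright holes of diameter 20 mm, 48 mm deep, in a row along its x at -52, 0 and +52 mm; a tube stands in each, any order. Origin at the centre of its underside
- sloped_holder: fixed holder: black block 45 x 182 x 75 mm leaning 30 degrees toward the robot (its own -x) on an aluminium foot 125 x 210 x 12 mm; three holes in a row along its y at -60, 0, +60 mm, diameter 21 mm, 65 mm deep, axes leaning 30 degrees from vertical. In two of them (which varies) a stopper is stuck 40 mm below the mouth. Top edge 99 mm high. Origin: centre of underside, z up
- mouth0 (a point): centre of the mouth of the holder's right place (seen from the robot), on the hole's axis, about 88 mm above the table
- home0 (a point): centre of the bottom of the holder's right hole, 65 mm below its mouth along the leaning axis: where the tube's foot ends up if this place is the free one
- mouth1 (a point): centre of the mouth of the holder's middle place (seen from the robot), on the hole's axis, about 88 mm above the table
- home1 (a point): centre of the bottom of the holder's middle hole, 65 mm below its mouth along the leaning axis: where the tube's foot ends up if this place is the free one
- mouth2 (a point): centre of the mouth of the holder's left place (seen from the robot), on the hole's axis, about 88 mm above the table
- home2 (a point): centre of the bottom of the holder's left hole, 65 mm below its mouth along the leaning axis: where the tube's foot ends up if this place is the free one

How it is judged:
On the way:
1. the tall tube has been lifted clear out of the upright block (z of tube_tall in the frame of upright_block above 0.06 m), for 0.1 s.
At the end, for the whole second after the job is handed in: The tall tube is in one of the sloped holder's places, foot down, with its foot within 8 mm of the bottom of the hole, released and at rest; the two shorter tubes still stand in their own holes of the block (feet within 12 mm of where they were, upright) ((distance between tube_tall and home0 below 0.008 m or distance between tube_tall and home1 below 0.008 m or distance between tube_tall and home2 below 0.008 m) and linear speed of tube_tall below 0.02 m/s and angle between tube_tall's own z axis and vertical below 0.75 rad and distance of each of tube_mid, tube_short from where it was at the start of the episode below 0.012 m and angle between each of tube_mid, tube_short's own z axis and vertical below 0.2 rad); the robot touches nothing.
It fails at once if the 95 mm tube is pulled more than 25 mm out of its hole (distance of tube_mid from where it was at the start of the episode above 0.025 m).
It fails at once if the 80 mm tube is pulled more than 25 mm out of its hole (distance of tube_short from where it was at the start of the episode above 0.025 m).
It also fails if it takes over 51 s, if anything falls off the work surface, if the arm or the gripper's body presses on something with over 40 N, if the wrist force passes 120 N, or if a joint passes its speed limit or range.

## Working session

There is one attempt and no reset: what is moved stays moved. The work goes in short steps, Python scripts to look and compute and a tool call to move; the robot and the scene stay as the last step left them, time stands still between calls to the robot, and variables do not carry over. Pictures are saved under pics/ and viewed, about 8 in all and at most 12, crops included, and the job is handed in when it is done.

Besides the shell and the picture viewer there is one more tool, called as name(argument=value, ...) on one line, values as JSON. carry_out: Moves the arm, as the interface text tells. Its arguments: {"type":"object","properties":{"series":{"type":"array","items":{"type":"number"}},"squeeze":{"type":"number"}},"required":["series"]}

```bash
mkdir -p pics; ls
python3 - <<'E'
from cell import r, vision, order
import cv2, json
for n in("scene","top"):
    print(n, vision.camera_model(n)); cv2.imwrite(f"pics/{n}0.png", vision.snapshot(n)[:,:,::-1])
s=r.read_state(); print(s["clock"],s["position"],s["tool_rot"],s["force"],s["grip_width"])
E
```

```text
pics
scene {'fov_y': 45.2913704251464, 'cx': 309.9549805551659, 'cy': 240.76844979055878, 'eye': array([-0.10732221, -0.57224033,  0.674886  ]), 'attitude': array([[ 0.64027327,  0.44441167, -0.62653684],
       [-0.76798284,  0.3534778 , -0.53409345],
       [-0.01589049,  0.8231353 ,  0.56762292]])}
top {'fov_y': 48.43344232718107, 'cx': 320.1870736123109, 'cy': 239.71976556984583, 'eye': array([0.44063727, 0.0078556 , 1.07774033]), 'attitude': array([[ 0.00130307,  0.99479175, -0.10191999],
       [-0.99984495,  0.00308588,  0.01733648],
       [ 0.01756069,  0.1018816 ,  0.99464152]])}
0.1 [ 0.21765659 -0.61188484  0.23050955] [[ 9.42139104e-01  3.35221599e-01 -6.22798214e-04]
 [ 3.35222158e-01 -9.42138058e-01  1.40869523e-03]
 [-1.14536834e-04 -1.53596262e-03 -9.99998814e-01]] [ 0.68769442  0.30552594 -0.22608396] 0.0852890814024616
```

View pics/scene0.png

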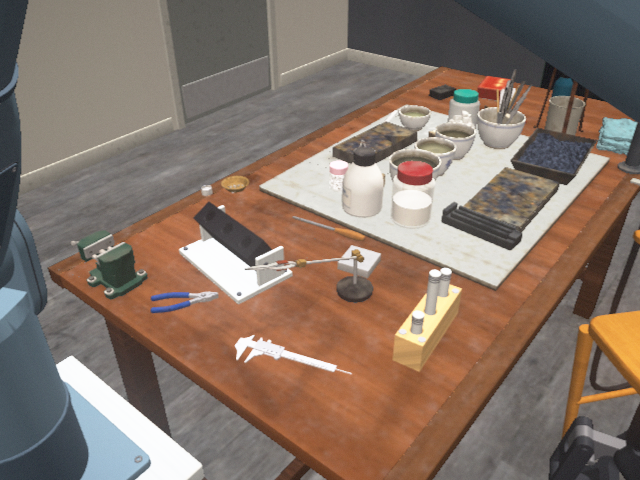

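View pics/top0.png

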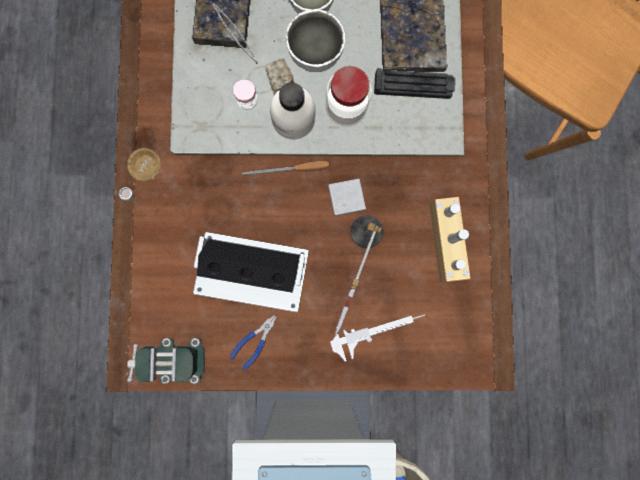

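Run:
```python
import cv2, numpy as np
t=cv2.imread("pics/top0.png"); s=cv2.imread("pics/scene0.png")
def c(im,x,y,w,h): 
    z=cv2.resize(im[y:y+h,x:x+w],(400,300),interpolation=cv2.INTER_CUBIC)
    return np.clip(40+z*1.6,0,255).astype(np.uint8) if w!=90 else z
m=np.vstack([np.hstack([c(t,185,225,130,97),c(t,410,190,90,101)]),np.hstack([c(s,170,195,130,97),c(s,380,260,90,101)])])
# note: block crops are 90x101 ->stretched
cv2.imwrite("pics/crops.png",m)
```

```text
(no output)
```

View pics/crops.png

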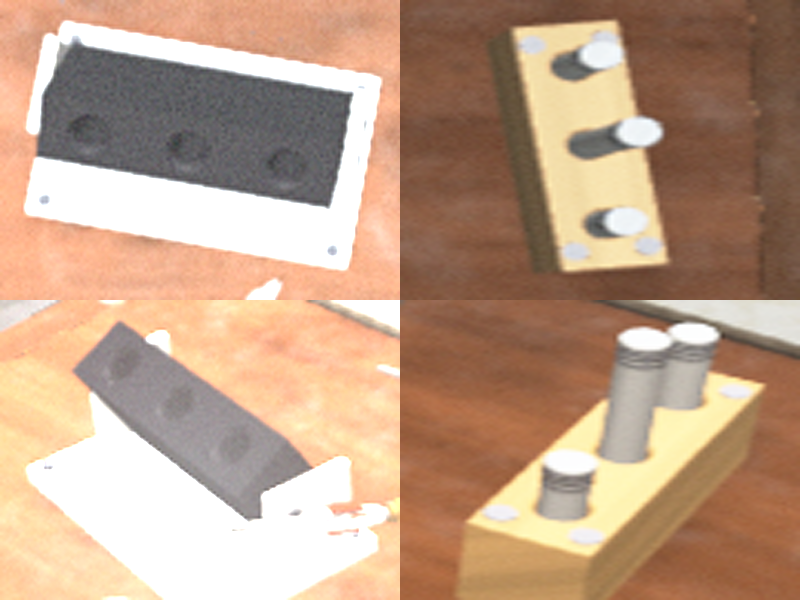

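```bash
cat > h.py <<'E'
import numpy as np, cv2
from cell import r, vision, order
M={n:vision.camera_model(n) for n in("scene","top")}
def ray(n,p):
    m=M[n]; f=240/np.tan(np.radians(m["fov_y"]/2))
    d=m["attitude"]@np.array([(p[0]-m["cx"])/f,-(p[1]-m["cy"])/f,-1]); return m["eye"],d/np.linalg.norm(d)
def tri(ps,pt):
    (a,u),(b,v)=ray("scene",ps),ray("top",pt)
    k=np.linalg.lstsq(np.c_[u,-v],b-a,rcond=None)[0]
    P,Q=a+k[0]*u,b+k[1]*v; return (P+Q)/2,np.linalg.norm(P-Q)*1e3
def plane(n,p,z):
    e,d=ray(n,p); return e+d*(z-e[2])/d[2]
def blob(im,p,w=7,dark=False):
    g=im.mean(2); x,y=int(round(p[0])),int(round(p[1])); c=g[y-w:y+w+1,x-w:x+w+1]
    if dark: c=255-cv2.GaussianBlur(c,(0,0),1)
    th=(c.max()+np.median(c))/2 if dark else 200; k=(c>th).astype(np.uint8)
    n,l,s,cc=cv2.connectedComponentsWithStats(k); i=1+np.argmax(s[1:,4]); return cc[i]+[x-w,y-w],s[i,4]
E
python3 - <<'E'
from h import *
np.set_printoptions(precision=4,suppress=True)
t=cv2.imread("pics/top0.png"); s=cv2.imread("pics/scene0.png")
for n,ps,pt in(("far",(445.9,270.8),(455.5,208.2)),("mid",(434.7,273.5),(463.6,234.4)),("near",(418,314.9),(460.9,264.4))):
    bs,bt=blob(s,ps),blob(t,pt); print(n,*tri(ps,pt),bs,bt,*tri(bs[0],bt[0]))
H=[]
for ps,pt in(((210.6,215.4),(213.6,268)),((227.9,228.3),(246.1,272.8)),((246.7,242.2),(278.6,278.3))):
    bs,bt=blob(s,ps,6,True),blob(t,pt,7,True); print(*tri(ps,pt),plane("top",pt,.088),bs,bt)
print("rod",*tri((357,255),(376,227)), plane("top",(340,330),.1))
E
```

```text
far [ 0.5999 -0.2602  0.1   ] 2.1669820863117186 (array([444.75  , 271.0833]), np.int32(72)) (array([454.8167, 207.1667]), np.int32(120)) [ 0.6015 -0.2586  0.098 ] 4.2561742698008205
mid [ 0.5477 -0.2658  0.1288] 1.9928937499844899 (array([435.6867, 272.506 ]), np.int32(83)) (array([462.5222, 232.6889]), np.int32(90)) [ 0.5513 -0.2648  0.1279] 0.6097039562943637
near [ 0.4961 -0.2721  0.0837] 2.326151151153779 (array([418.837 , 313.5481]), np.int32(135)) (array([461.503 , 263.8364]), np.int32(165)) [ 0.4971 -0.2727  0.086 ] 2.1833129950280785
[0.4891 0.1878 0.0862] 0.25244042962255947 [0.4889 0.1876 0.088 ] (array([210.5238, 214.5714]), np.int32(42)) (array([210.2727, 265.    ]), np.int32(33))
[0.4797 0.1283 0.0855] 1.5086904371976146 [0.4802 0.1275 0.088 ] (array([228.2391, 226.9565]), np.int32(46)) (array([241.52, 271.36]), np.int32(25))
[0.4695 0.0682 0.0854] 1.9369016784735376 [0.4701 0.0674 0.088 ] (array([247.0667, 240.4444]), np.int32(45)) (array([273.5556, 276.6111]), np.int32(18))
rod [ 0.5642 -0.1115  0.0852] 7.286192201810202 [ 0.3765 -0.0453  0.1   ]
```

carry_out(series=[42.7,-21.5,1,0.227,1,42.7,-21.5,1,0.227,1,42.7,-21.5,1,0.227,1,42.7,-21.5,1,0.227,1,42.7,-21.5,1,0.227,1,42.7,-21.5,1,0.227,1,42.7,-21.5,1,0.227,1,42.7,-21.5,1,0.227,1,42.7,-21.5,1,0.227,1,42.7,-21.5,1,0.227,1,42.7,-21.5,1,0.227,1,42.7,-21.5,1,0.227,1], squeeze=40)

```text
clock: 1.6
position: [0.5473, -0.2679, 0.2213]
tool_rot: [[0.994, 0.113, -0.0], [0.113, -0.994, -0.0], [-0.0, 0.0, -1.0]]
force: [-0.7, 0.1, -0.9]
grip_width: 0.0852
```

carry_out(series=[0.1,-0.2,6,0,1,0.1,-0.2,12,0,1,0.1,-0.2,13.3,0,1,0.1,-0.2,13.3,0,1,0.1,-0.2,13.3,0,0.1,0.1,-0.2,13.3,0,0.1,0.1,-0.2,13.3,0,0.1,0.1,-0.2,13.3,0,0.1,0.1,-0.2,13.3,0,0.1,0.1,-0.2,13.3,0,0.1,0.1,-0.2,13.3,0,0.1], squeeze=40)

```text
clock: 2.98
position: [0.5494, -0.2652, 0.089]
tool_rot: [[0.993, 0.114, 0.001], [0.114, -0.993, -0.001], [0.001, 0.001, -1.0]]
force: [-0.5, -0.6, 5.5]
grip_width: 0.0171
```

Run:
```python
from h import *
s=vision.snapshot("scene")[:,:,::-1]; t=vision.snapshot("top")[:,:,::-1]
f=lambda i,x,y:cv2.resize(np.ascontiguousarray(i[y:y+120,x:x+160]),(400,300),interpolation=cv2.INTER_CUBIC)
cv2.imwrite("pics/g1.png",np.hstack([f(s,360,220),f(t,380,170)]))
```

```text
(no output)
```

View pics/g1.png

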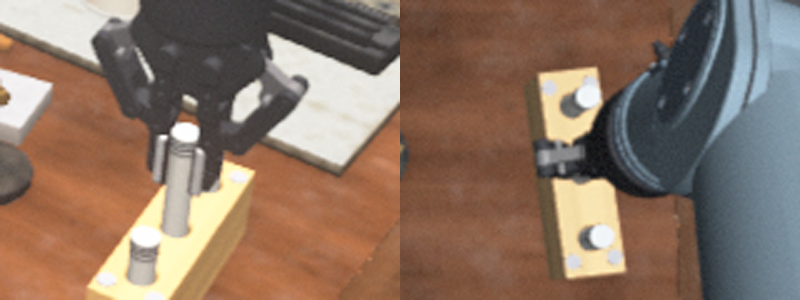

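carry_out(series=[0,0,-4,0,0.1,0,0,-8,0,0.1,0,0,-13,0,0.1,0,0,-18,0,0.1,-0.5,-4,-18,0,0.1,-1,-9,-18,0.1,0.1,-2,-14,-18,0.2,0.1,-2.5,-19,-18,0.27,0.1,-3,-24,-18,0.27,0.1,-3.5,-29,-18,0.27,0.1,-4.1,-33,-18,0.27,0.1,-4.1,-34,-18,0.27,0.1,-4.1,-34,-14,0.27,0.1,-4.1,-34,-12,0.27,0.1,-4.1,-34,-12,0.27,0.1,-4.1,-34,-12,0.27,0.1])

```text
clock: 5.08
position: [0.4698, 0.0681, 0.209]
tool_rot: [[0.988, -0.155, 0.001], [-0.155, -0.988, 0.0], [0.001, -0.0, -1.0]]
force: [0.9, -0.2, -1.1]
grip_width: 0.0171
```

Run:
```python
from h import *
s=vision.snapshot("scene")[:,:,::-1]; t=vision.snapshot("top")[:,:,::-1]
f=lambda i,x,y:cv2.resize(np.ascontiguousarray(i[y:y+150,x:x+100]),(400,600),interpolation=cv2.INTER_CUBIC)
cv2.imwrite("pics/g2.png",np.hstack([f(s,195,110),f(t,230,180)]))
S=r.read_state();print(S["clock"],S["position"],S["force"])
```

```text
5.175 [0.46997941 0.06836151 0.20927684] [-0.08510843 -0.68832615  0.4315296 ]
```

View pics/g2.png

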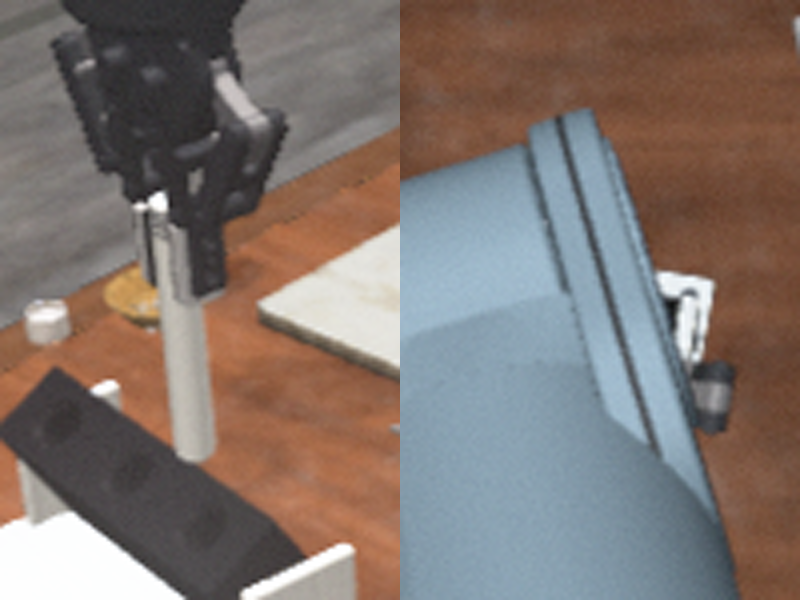

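Run:
```python
from h import *
print(plane("scene",(243.3,221.5),.127),plane("scene",(246.7,242.2),.0875),plane("scene",(227.9,228.3),.0875),plane("scene",(210.6,215.4),.0875))
```

```text
[0.47010989 0.07409016 0.127     ] [0.46672621 0.066585   0.0875    ] [0.47719561 0.12648537 0.0875    ] [0.48781295 0.18599006 0.0875    ]
```

```bash
cat >> h.py <<'E'
def proj(n,P):
    m=M[n]; f=240/np.tan(np.radians(m["fov_y"]/2)); c=m["attitude"].T@(np.asarray(P)-m["eye"])
    return np.array([m["cx"]-f*c[0]/c[2],m["cy"]+f*c[1]/c[2]])
E
python3 - <<'E'
from h import *
for z in(.252,.200,.127): print(z,(proj("scene",(.4698,.0681,z))-[195,110])*4)
E
```

```text
0.252 [178.08421944 194.52068224]
0.2 [188.58337859 305.69705654]
0.127 [202.2918251  450.85681251]
```

Run:
```python
from h import *
s=vision.snapshot("scene").astype(float)
sat=s.max(2)-s.min(2)
for y in range(176,228,4): print(y,sat[y,232:256].astype(int), proj("scene",(.4698,.0681,.252-(y-158.6)/64*.125))[0].round(1))
```

```text
176 [ 8  7 11 15 14 10  7  8  8 10  7  2  3  4  3  4  3  5  3 36 66 76 76 72] 241.3
180 [43 13 10 14 14 12 10  7 10  8  7  3  5 10  5  5  5  4  4 30 57 62 62 65] 241.6
184 [109  90  50  17  13  13  11  10   9   5   7   6   7   5   7  15  32  49
  64  70  73  73  76  78] 242.0
188 [102 107  77  26  12  13  13  12  12  14  11  12  13  36  74  91  92  91
  89  88  86  85  83  82] 242.4
192 [ 30  38  55  27  13  13  13  13  14  13  16  12  11  28  68 104 105 100
 101  99  98  96  99  95] 242.8
196 [ 89  96  97  71  27  12  13  15  13  14  14  14  12  13  46  88 100  96
  96  97  97  99  97  99] 243.2
200 [ 85  88  89  84  39  13  13  13  14  15  15  13  13  12  35  72  97  96
 101 100 101  97  93  96] 243.5
204 [90 89 88 86 60 24 14 13 13 11 12 12 13 14 16 42 83 88 85 91 87 83 84 82] 243.9
208 [88 88 86 87 76 28 13 14 15 14 11 14 14 11 12 42 80 85 83 84 77 74 68 69] 244.3
212 [94 97 94 92 86 46 16 10 11 13 12 12 11 11 11 23 51 73 76 80 79 79 78 77] 244.6
216 [103 100  98  97  98  74  27  14  15  14  12  11  12  13  13  13  43  82
  81  80  83  87  87  90] 245.0
220 [ 7  6 14 36 66 90 43 13 14 14 13 12 14 14 12 13 29 62 78 78 78 80 77 73] 245.3
224 [ 3  4  4  6  6  3  3  5  8 14 12 13 16 11 22 67 95 97 95 92 93 88 87 86] 245.7
```

carry_out(series=[0.14,0.14,1.5,0,0.1,0.14,0.14,3,0,0.1,0.14,0.14,3.6,0,0.1,0.14,0.14,4.1,0,0.1,0.14,0.14,4.5,0,0.1,0.14,0.14,4.5,0,0.1], squeeze=25)

```text
clock: 5.98
position: [0.4698, 0.0671, 0.1629]
tool_rot: [[0.988, -0.154, -0.001], [-0.154, -0.988, 0.0], [-0.001, 0.0, -1.0]]
force: [-0.5, 1.9, -1.9]
grip_width: 0.017
```

carry_out(series=[0,0,0.4,0,0.1,0,0,0.4,0,0.1,-0.4,0,0.5,0,0.1,-0.85,0,0.55,0,0.1,-1.4,0,0.75,0,0.1,-1.96,0,0.97,0,0.1,-2.4,0,1.3,0,0.1,-2.93,0,1.7,0,0.1,-2.93,0,1.7,0,0.1], squeeze=20)

```text
clock: 7.1
position: [0.444, 0.0715, 0.1474]
tool_rot: [[0.988, -0.155, 0.006], [-0.155, -0.988, 0.001], [0.006, -0.002, -1.0]]
force: [5.3, 0.7, 2.8]
grip_width: 0.017
```

Run:
```python
from h import *
s=vision.snapshot("scene")[:,:,::-1]
cv2.imwrite("pics/g3.png",cv2.resize(np.ascontiguousarray(s[130:280,170:300]),(520,600),interpolation=cv2.INTER_CUBIC))
S=r.read_state();print(S["clock"],S["position"],S["force"])
```

```text
7.15 [0.44391836 0.07150171 0.147385  ] [4.78954834 0.56640647 3.61923999]
```

View pics/g3.png

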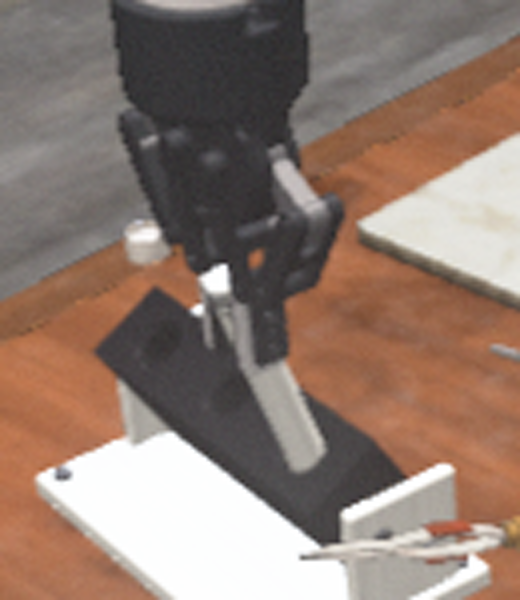

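carry_out(series=[-0.3,0,0.4,0,0.1,-0.56,0,0.8,0,0.1,-0.64,0,1.2,0,0.1,-0.72,0,1.57,0,0.1,-0.55,0,1.87,0,0.1,-0.37,0,2.17,0,0.1,-0.3,0,2.3,0,0.1,-0.3,0,2.3,0,0.1])

```text
clock: 8.15
position: [0.4404, 0.0719, 0.124]
tool_rot: [[0.988, -0.155, 0.004], [-0.155, -0.988, 0.0], [0.004, -0.001, -1.0]]
force: [4.1, 0.8, 2.7]
grip_width: 0.0171
```

carry_out(series=[0.1,0,0.17,0,0.1,0.2,0,0.35,0,0.1,0.3,0,0.52,0,0.1,0.4,0,0.7,0,0.1,0.5,0,0.87,0,0.1,0.5,0,0.87,0,0.1])

```text
clock: 8.9
position: [0.4383, 0.0725, 0.1163]
tool_rot: [[0.988, -0.153, -0.009], [-0.153, -0.988, -0.001], [-0.009, 0.002, -1.0]]
force: [-21.8, 3.8, 51.5]
grip_width: 0.0169
```

carry_out(series=[0.2,0,0.35,0,0.1,-0.5,0,-0.87,0,0.1,-1,0,-1.73,0,0.1,-1.5,0,-2.6,0,0.1,-2,0,-3.5,0,0.1,-2.5,0,-4.3,0,0.1,-3.1,0,-5.4,0,0.1,-3.6,0,-6.2,0,0.1,-3.6,-3,-6.2,0,0.1,-3.6,-6.08,-6.2,0,0.1,-3.6,-6.08,-6.2,0,0.1,-3.6,-6.08,-6.2,0,0.1], squeeze=40)

```text
clock: 10.4
position: [0.4169, 0.1361, 0.1766]
tool_rot: [[0.988, -0.155, -0.0], [-0.155, -0.988, -0.001], [-0.0, 0.001, -1.0]]
force: [0.1, -0.6, 0.5]
grip_width: 0.017
```

Run:
```python
from h import *
s=vision.snapshot("scene")[:,:,::-1]
cv2.imwrite("pics/g4.png",cv2.resize(np.ascontiguousarray(s[110:260,160:290]),(520,600),interpolation=cv2.INTER_CUBIC))
S=r.read_state();print(S["clock"],S["position"],S["force"])
# expected foot/cap for a=101, theta=30 deg about holder y, grasp 19mm behind TCP
G=S["position"]+[0,0,.019]; u=np.array([-.5*.988,.5*.155,.866])
for a in(-.101,-.095,0,.024): print(a,(proj("scene",G+a*u)-[160,110])*4)
for p in((227.9,228.3),): print((np.array(p)-[160,110])*4)
m=np.array([.4797,.1280,.087]); print("along axis",(G-m)@u, "perp", (G-m)-((G-m)@u)*u)
```

```text
10.45 [0.41696513 0.13575979 0.17660215] [-0.6743275   0.09156229 -0.78055981]
-0.101 [248.61630029 444.24225067]
-0.095 [241.97453924 437.05925744]
0 [128.56875675 314.41212183]
0.024 [ 97.22220592 280.51116382]
[271.6 473.2]
along axis 0.12564187575142635 perp [-0.00066778 -0.00197745 -0.00020371]
```

View pics/g4.png

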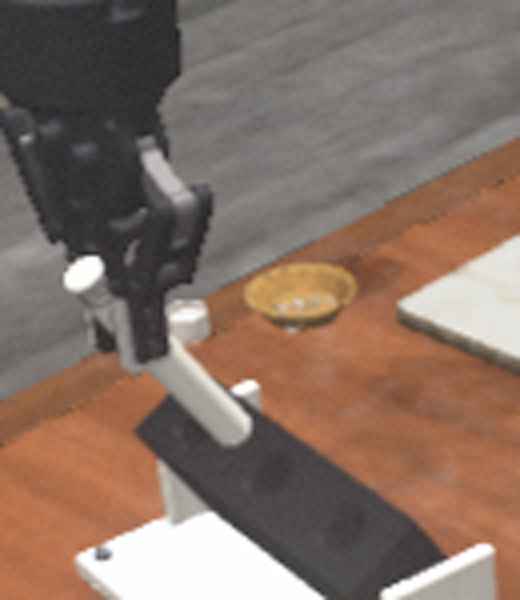

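carry_out(series=[0.6,-0.15,1.05,0,0.1,1.2,-0.15,2.1,0,0.1,1.5,-0.15,2.6,0,0.1,1.8,-0.15,3.1,0,0.1,2.1,-0.15,3.6,0,0.1,2.4,-0.15,4.15,0,0.1,2.7,-0.15,4.7,0,0.1,3,-0.15,5.2,0,0.1,3.3,-0.15,5.7,0,0.1,3.3,-0.15,5.7,0,0.1], squeeze=25)

```text
clock: 11.7
position: [0.4498, 0.1328, 0.1189]
tool_rot: [[0.988, -0.155, -0.001], [-0.155, -0.988, -0.0], [-0.001, 0.001, -1.0]]
force: [-2.6, -1.0, -5.1]
grip_width: 0.017
```

Smooth to about 35 mm deep. Now feel past 40 mm.

carry_out(series=[0.2,0,0.35,0,0.1,0.4,0,0.7,0,0.1,0.6,0,1.05,0,0.1,0.75,0,1.3,0,0.1,0.75,0,1.3,0,0.1], squeeze=20)

```text
clock: 12.32
position: [0.457, 0.1317, 0.1063]
tool_rot: [[0.988, -0.155, -0.001], [-0.155, -0.988, -0.0], [-0.001, 0.001, -1.0]]
force: [-4.5, -1.7, -3.9]
grip_width: 0.0169
```

carry_out(series=[0.2,0,0.35,0,0.1,0.4,0,0.7,0,0.1,0.5,0,0.87,0,0.1,0.5,0,0.87,0,0.1])

```text
clock: 12.82
position: [0.4619, 0.1309, 0.0977]
tool_rot: [[0.988, -0.155, -0.001], [-0.155, -0.988, -0.0], [-0.001, 0.001, -1.0]]
force: [-4.1, -0.7, -3.3]
grip_width: 0.0171
```

carry_out(series=[0.5,0,0.87,0,0.5,0.5,0,0.87,0,0.8,0.5,0,0.87,0,0.8,0.5,0,0.87,0,0.8,0.5,0,-3,0,0.8,0.5,0,-8,0,0.8,0,0,-13,0,0.8,0,12,-13,0,0.8,0,12,-13,0,0.8,0,12,-13,0,0.8,0,12,-13,0,0.8])

```text
clock: 14.2
position: [0.4441, 0.0131, 0.2281]
tool_rot: [[0.988, -0.155, 0.001], [-0.155, -0.988, 0.0], [0.001, -0.001, -1.0]]
force: [-0.4, 0.3, 0.2]
grip_width: 0.0685
```

Run:
```python
from h import *
s=vision.snapshot("scene")[:,:,::-1]; t=vision.snapshot("top")[:,:,::-1]
cv2.imwrite("pics/top5.png",t);cv2.imwrite("pics/scene5.png",s)
f=lambda i,x,y:cv2.resize(np.ascontiguousarray(i[y:y+120,x:x+160]),(400,300),interpolation=cv2.INTER_CUBIC)
cv2.imwrite("pics/g5.png",np.vstack([np.hstack([f(s,150,160),f(s,360,230)]),np.hstack([f(t,180,200),f(t,380,180)])]))
S=r.read_state();print(S["clock"],S["position"],S["force"])
u=np.array([-.5*.988,.5*.155,.866]); m=np.array([.4797,.1280,.087])
for k in(.06,.085):
    print(k,(proj("scene",m+k*u)-[150,160])*2.5,(proj("top",m+k*u)-[180,200])*2.5+[0,300])
```

```text
14.3 [0.4441059  0.01401279 0.22795168] [-0.52374866  0.60015379  0.1991917 ]
0.06 [154.18669257 124.09781506] [148.41016418 522.1599084 ]
0.085 [135.71496367 104.11670176] [141.03342152 540.01518247]
```

View pics/g5.png

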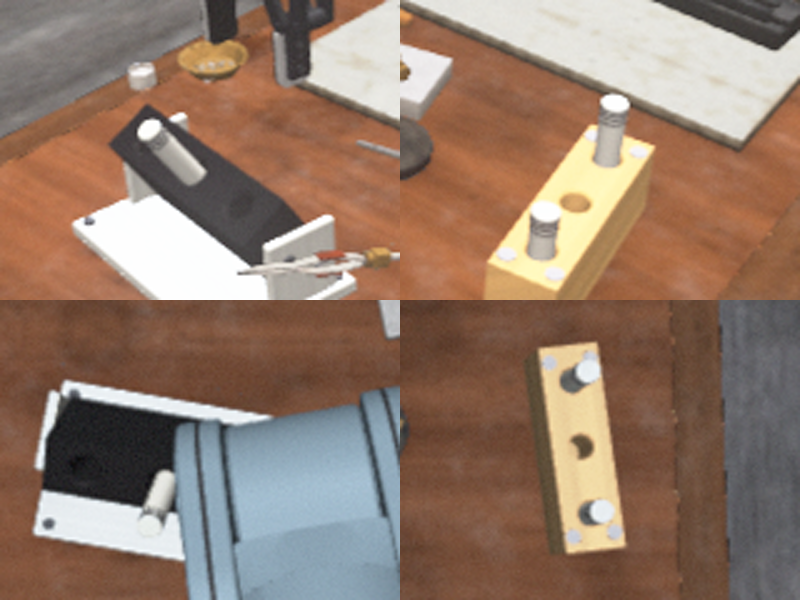

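```bash
python3 -c "
from cell import order; print(order.sign_off())"
```

```text
the job is handed in; nothing more can be done
None
```

The tall tube is stowed in the middle place of the sloped holder and released, with the gripper backed clear. The job was handed in at about 14.3 s of the 51 s; `order.sign_off()` reports no verdict.

- **Grasp and tilt:** I found the tall tube in the block's centre hole by triangulating from two views. I gripped it across the row and lifted it out. The tool can only point down, so I tilted the tube to 30° by letting it pivot in the light grip against the holder's mouth.
- **Finding the free place:** The right place stopped the tube hard at about 40 mm, with roughly 55 N along the axis, so it has a stopper. The middle place took the tube past 60 mm (worked out from the arm's position) with about 5 N, so I let go there. I did not try the left place.
- **Last checks:** In both views the cap lies within about 2–3 mm of where a fully home tube would show it. A tube on a stopper would stand 25 mm higher. The two shorter tubes still stand upright in their holes, judged by eye. The wrist force read near zero.
- **Disagreements:**
  - The scene camera showed the tube about 3 mm to one side of where the arm's position put it. I corrected for this before inserting.
  - The tube slipped about 6 mm in the grip at the blocked place, so I re-measured it from the picture before trying the middle one.

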